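Set out the rework kit on its two dishes

TASK

Set out the rework kit: on the round dish build one upright pile with the black tape roll at the bottom, the solder reel standing on the tape and the flux pot on top of the reel, each well centred on the one below, and stand the screw jar in the middle of the square dish. Let everything stand by itself and leave the loupe and the small braid reel where they are.

Things in the scene. Friction and masses are not known exactly. Their poses are not given: they have to be found in the camera images.
- tape_roll_center (a point): black tape roll lying flat, a ring 53 x 51 mm across and 19 mm high; its hollow shows from above but grip it round the outside. The point is its centre, 9.5 mm above its underside; z up.
- solder_reel_center (a point): small reel of solder wire standing on end: two round flanges 58 mm wide and 3 mm thick, thin core between them (hollow to the fingers), 33 mm high, about 0.18 kg; the top flange is flat: grip across it, with the pads reaching the top flange. The point is its centre, 16.5 mm above its underside; z up.
- flux_pot_center (a point): low open round pot of flux paste, glass, 34 mm wide and 18 mm high; grip it round the side. The point is its centre, 9 mm above its underside; z up.
- screw_jar_center (a point): clear round jar of screws with a flat lid that stays on, 47 mm wide and 43 mm high; grip it round the side. The point is its centre, 21.5 mm above its underside; z up.
- round_dish_floor (a point): round dark steel dish, fixed, 83 mm wide, floor 3 mm above the table, rim 6 mm above the table (3 mm above its floor), 76 mm free inside. The point is the middle of its floor. (A desk lamp reaches in from the left to a shade 230 mm wide over the near part of the bench, about x 0.32, y -0.11, from 0.33 to 0.53 m up; hotair station 0.16 m high on the left, wall timbers beyond x 0.67: swing in above 0.3 m between them.)
- square_dish_floor (a point): square dark steel dish, fixed, 83 x 83 mm, floor 3 mm above the table, rim 6 mm above the table, 77 mm free inside. The point is the middle of its floor; x and y run along its sides.
- loupe_center (a point): black eye loupe, a waisted round barrel 42 mm wide and 36 mm high, standing at the back; to be left alone. The point is its centre, 18 mm up.
- wick_reel_center (a point): small flat braid reel, a round case 46 mm wide and 11 mm high with a braid tail 40 mm long, lying at the back; to be left alone. The point is the centre of the case, 5.5 mm up.
Not all that is in view belongs to the job. Of the things that look like the part that bears solder_reel_center, take the one that is farthest to the robot's right at the start.

How it is judged:
At the end, for the whole second after the job is handed in: Tape in the round dish, reel on the tape, flux pot on the reel, jar in the square dish: each within 12 mm of the centre of what it stands on and 4 mm of its height, tilted under 0.1 rad, released, at rest; loupe and braid reel within 20 mm of their starts (horizontal distance between tape_roll_center and round_dish_floor below 0.012 m and height (world z) of tape_roll_center between 0.0085 and 0.0165 m and horizontal distance between solder_reel_center and tape_roll_center below 0.012 m and height (world z) of solder_reel_center between 0.0345 and 0.0425 m and horizontal distance between flux_pot_center and solder_reel_center below 0.012 m and height (world z) of flux_pot_center between 0.06 and 0.068 m and horizontal distance between screw_jar_center and square_dish_floor below 0.012 m and height (world z) of screw_jar_center between 0.0205 and 0.0285 m and angle between each of tape_roll_center, solder_reel_center, flux_pot_center, screw_jar_center's own z axis and vertical below 0.1 rad and linear speed of each of tape_roll, solder_reel, flux_pot, screw_jar below 0.02 m/s and distance of each of loupe_center, wick_reel_center from where it was at the start of the episode below 0.02 m); the robot touches nothing.
It fails at once if the loupe or the braid reel is moved by more than 20 mm (distance of any of loupe_center, wick_reel_center from where it was at the start of the episode above 0.02 m).
It also fails if it takes over 112 s, if anything falls off the work surface, if the arm or the gripper's body presses on something with over 40 N, if the wrist force passes 120 N, or if a joint passes its speed limit or range.

ROBOT

A 7-joint arm with a two-finger parallel gripper is mounted at the origin on the work surface; the furniture and walls round the work are solid. World frame = base frame: x ahead of the robot, y to its left, z up, the work surface at z = 0. Lengths are in m, angles in rad, forces in N, time in s.
With the tool pointing down it reaches from about 0.425 to 0.95 m from the base axis. Payload 4.7 kg.
Tool frame: the origin (TCP) lies on the centre line of the jaws, within the pads' length; the fingertips stand robot.nose_length ahead of it and the grasp point (between the pads) lies 8 mm behind it (robot.nose_length is the distance from the TCP to the fingertips, in m); z points along the fingers, y is the line along which they close (so a half turn about z gives the same grasp; the last joint's range is limited). The gripper opens to 85 mm and grips with 20 to 120 N. Pads are 22 mm wide; open, the fingers measure 114 mm over their backs; the gripper's body (76 mm by 85 mm) begins 54 mm behind the grasp point. The pads swing forward as they close: fully open they stand 13 mm farther back than shut.
Start: joints at [1.208, 0.469, -0.049, 1.532, 0.024, 1.141, -0.082], TCP at [0.221, -0.638, 0.242] pointing down, gripper open.
Joint ranges: [-2.59, 2.59], [-0.33, 1.99], [-1.39, 1.29], [0.1, 2.45], [-1.04, 4.18], [0.21, 1.99], [-2.66, 2.66]. Speed limits (rad/s): [2.57, 2.57, 3.14, 3.14, 3.14, 3.14, 3.14].

INTERFACE

Orientations are given as [roll, pitch, yaw] about the fixed x, y, z axes, in that order (R = Rz(yaw) Ry(pitch) Rx(roll)).
In Python, from plant import robot gives the robot as it stands. Calls block until the motion is done:
- robot.goto(position, orientation): joint-space move of the TCP to a pose.
- robot.move_straight(position, vel=0.15, attitude=None, contact_N=None): straight line of the TCP; attitude=None keeps the orientation; vel is the mean speed in m/s. With contact_N (N) it stops when the force on the tool has changed by that much, and returns True; else False.
- robot.move_joints(angles): joint-space move.
- robot.grip(opening, strength=None): opening from 0.0 (shut) to 1.0 (fully open); strength is the grip in N (None keeps the last); returns when the fingers have stopped.
- robot.sleep(seconds).
- robot.inverse_kinematics(position, orientation): joint angles nearest the present ones, or None.
- robot.sense(): the state.
- robot.grab_frame(name): name is "scene" or "top" or "wrist"; returns a dict with "image" (420x560x3 uint8, red, green, blue), "range_z" (420x560 float32, m along the optical axis (not along the pixel's ray), 0 where there is no reading), "fx", "fy", "cx", "cy" (pixels), "R" (3x3) and "t" (3): a world point X has camera coordinates R X + t. Camera axes: x right, y down, z forward; pixel columns grow to the right and rows downward; lengths in m; the calibration is good to about 2 mm. A picture is of the moment at which its call begins.
A pose or a line that the arm cannot do raises robot.IKError and nothing moves.
- robot.close_job(): hands the job in; it is judged then, once.
The state is a dict: "t": time; "joint_pos": joint angles; "joint_velocities": joint speeds; "effort": joint torques, N m; "tcp_pos": TCP position; "tcp_rot": TCP orientation; "wrist_force": force on the tool from outside, world axes, zero at the start; "torque": the same for the moment, N m; "opening": opening from 0.0 (shut) to 1.0 (fully open); "gripper_force": force on a finger pad.
Only numpy, scipy, OpenCV 4.12 (cv2) and the standard library are available. Lean on these libraries where they do the work, as an engineer would, in place of code of your own. Each camera call takes 0.05 s, during which the arm holds its last target. There are 200 camera calls.

## Working session

There is one attempt and no reset: what is moved stays moved. The work goes in short steps, each a Python script; the robot and the scene stay as the last script left them, time stands still between calls to the robot, and variables do not carry over. Pictures are saved under pics/ and viewed, at most 14 in all, crops included, and the job is handed in when it is done.

```bash
mkdir -p pics; ls; python3 - <<'E'
from plant import robot
import cv2,numpy as np
s=robot.sense();print(s['t'],s['tcp_pos'],s['tcp_rot'],robot.nose_length)
for n in ("scene","top"):
    f=robot.grab_frame(n);np.savez(f"pics/{n}0.npz",**f)
    cv2.imwrite(f"pics/{n}0.png",f["image"][:,:,::-1]);print(n,-f["R"].T@f["t"],f["R"][2])
E
```

```text
pics
0.0 [ 0.22100916 -0.63717974  0.24124117] [-3.13956547e+00  7.63368280e-05  3.33868762e-01] 0.011
scene [0.15045572 0.56395725 0.55910845] [ 0.42363993 -0.76609133 -0.48335628]
top [ 0.48836047 -0.24868308  1.13281555] [ 0.10116232  0.01700095 -0.99472466]
```

View pics/top0.png

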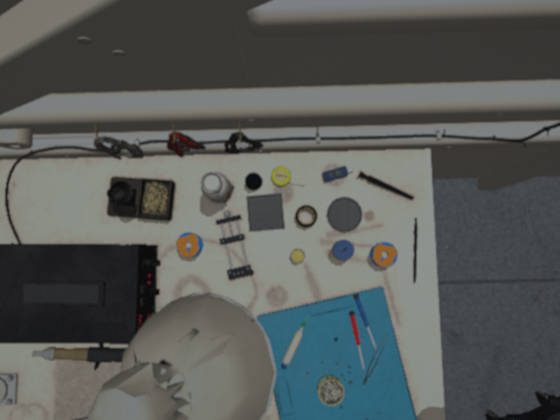

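View pics/scene0.png

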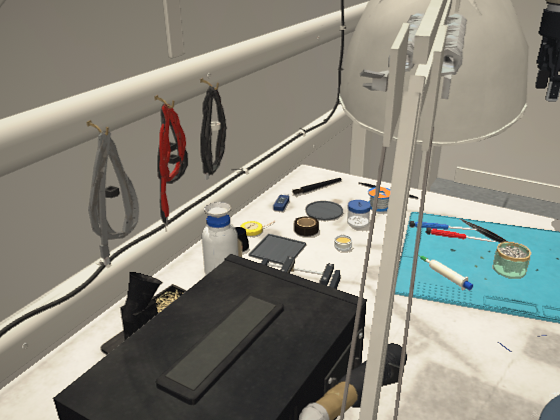

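The top view shows: tape roll at (306,216), round dish (345,214), square dish (266,212), orange reels (189,246) and (384,255), flux pot (297,256), loupe (254,181), braid reel (281,177), a blue disc (343,250) and a screw container on the mat (331,390). I'll zoom in on these and localise them.

```bash
cat > h.py <<'E'
import numpy as np,cv2
def pts(f):
    v,u=np.mgrid[:420,:560];z=f["range_z"]
    c=np.dstack([(u-f["cx"])/f["fx"]*z,(v-f["cy"])/f["fy"]*z,z])
    return (c-f["t"])@f["R"]
def blobs(P,lo,hi,x=(.3,.7),y=(-.62,.2),amin=15):
    m=((P[...,2]>lo)&(P[...,2]<hi)&(P[...,0]>x[0])&(P[...,0]<x[1])&(P[...,1]>y[0])&(P[...,1]<y[1])).astype(np.uint8)
    n,l,s,c=cv2.connectedComponentsWithStats(m,connectivity=4)
    for i in range(1,n):
        if s[i,4]>=amin:
            q=P[l==i];(cx,cy),r=cv2.minEnclosingCircle(q[:,:2].astype(np.float32))
            print(c[i].round(),s[i,4],"circ",np.round([cx,cy,r],4),"mid",((q.min(0)+q.max(0))/2).round(4)[:2],"ext",np.ptp(q,axis=0).round(3)[:2],"zmed/max",np.median(q[:,2]).round(4),q[:,2].max().round(4))
E
python3 - <<'E'
from h import *
f=dict(np.load("pics/top0.npz"));P=pts(f)
for p in [(300,230),(400,300),(320,240)]: print(P[p[1],p[0]])
for lo,hi in((.003,.014),(.014,.025),(.026,.06)): print(lo);blobs(P,lo,hi)
print("dishes",P[214,345],P[212,266],f["fx"])
a=cv2.resize(f["image"][150:420,150:430],None,fx=2.2,fy=2.2,interpolation=2)
s=dict(np.load("pics/scene0.npz"))["image"][180:300,230:540]
cv2.imwrite("pics/c1.png",a[:,:,::-1]);cv2.imwrite("pics/c2.png",cv2.resize(s,None,fx=2.5,fy=2.5,interpolation=2)[:,:,::-1])
E
```

```text
[ 0.55088608 -0.27861192  0.00341836]
[ 3.85245176e-01 -5.03472975e-01  2.17740650e-04]
[ 0.52658848 -0.3243853   0.00343656]
0.003
[337. 173.] 242 circ [ 0.6833 -0.3714  0.038 ] mid [ 0.6805 -0.3714] ext [0.038 0.076] zmed/max 0.0113 0.014
[281. 176.] 276 circ [ 0.6782 -0.2376  0.024 ] mid [ 0.6774 -0.2373] ext [0.045 0.047] zmed/max 0.0113 0.014
[364. 177.] 51 circ [ 0.6686 -0.4299  0.0161] mid [ 0.6686 -0.4286] ext [0.027 0.023] zmed/max 0.0104 0.0139
[125. 200.] 631 circ [0.6372 0.1215 0.0662] mid [0.6372 0.1265] ext [0.103 0.096] zmed/max 0.0064 0.0138
[391. 188.] 228 circ [ 0.6474 -0.4935  0.059 ] mid [ 0.6448 -0.4935] ext [0.057 0.106] zmed/max 0.0102 0.0139
[146. 188.] 64 circ [0.654  0.0759 0.0221] mid [0.6545 0.0768] ext [0.04  0.025] zmed/max 0.0073 0.0139
[165. 187.] 86 circ [0.6524 0.0401 0.0214] mid [0.6526 0.0392] ext [0.038 0.026] zmed/max 0.0067 0.0131
[172. 201.] 89 circ [0.6262 0.0297 0.0468] mid [0.6259 0.0277] ext [0.089 0.033] zmed/max 0.0068 0.0136
[265. 212.] 745 circ [ 0.5928 -0.2002  0.0582] mid [ 0.5955 -0.1986] ext [0.092 0.091] zmed/max 0.005 0.0121
[146.
[... 3593 characters left out ...]
5212 -0.023 ] ext [0.055 0.056] zmed/max 0.0335 0.0386
[232. 239.] 162 circ [ 0.5325 -0.1218  0.0287] mid [ 0.5314 -0.1218] ext [0.024 0.057] zmed/max 0.0321 0.0377
[343. 250.] 352 circ [ 0.502  -0.3734  0.0235] mid [ 0.5019 -0.3725] ext [0.045 0.045] zmed/max 0.0425 0.0496
[385. 255.] 504 circ [ 0.4895 -0.4666  0.0288] mid [ 0.4898 -0.4666] ext [0.056 0.057] zmed/max 0.0336 0.0398
[152. 280.] 383 circ [0.4435 0.0566 0.0795] mid [0.4435 0.0497] ext [0.159 0.024] zmed/max 0.0488 0.0598
[239. 270.] 138 circ [ 0.4633 -0.1365  0.0278] mid [ 0.4623 -0.1367] ext [0.021 0.053] zmed/max 0.0317 0.0378
dishes [ 0.58556014 -0.3841425   0.00593798] [ 0.59489334 -0.20022015  0.00309213] 484.9824324600209
```

View pics/c2.png

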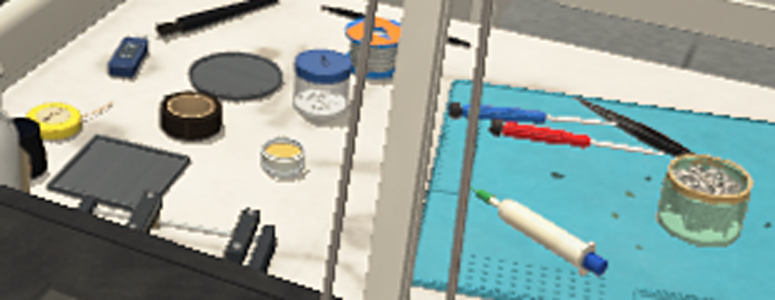

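View pics/c1.png

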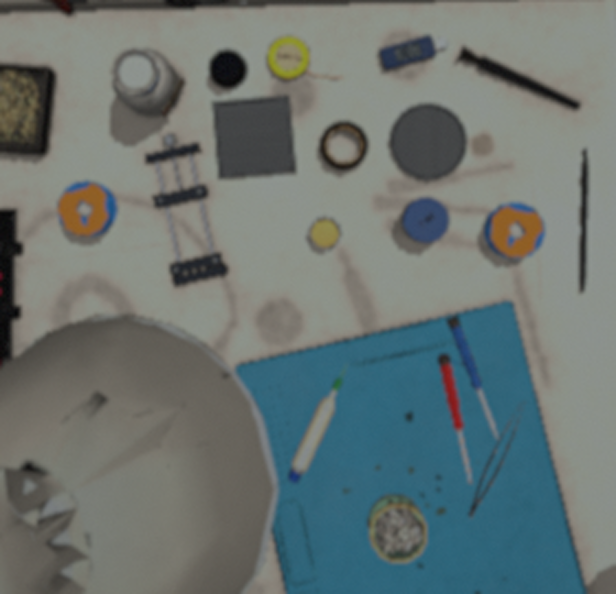

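The crops settle the identities: the jar has the blue lid at (0.502,-0.373), and the right-hand orange reel is at (0.490,-0.467). The tape is at (0.582,-0.293), the pot at (0.490,-0.270), and the open screw tin on the mat is a distractor. The lamp stands between the base and the dishes, so I need the arm geometry. I'll identify it from IK answers, which need no motion.

```bash
cat > fk.py <<'E'
import numpy as np
from scipy.spatial.transform import Rotation as Ro
def prm(p): return p[:21].reshape(7,3),p[21:42].reshape(7,3),p[42:45],p[45:48]
def fk(p,q,links=False):
    w,o,t,r=prm(p);R=np.eye(3);T=np.zeros(3);out=[]
    for i in range(7):
        a=w[i]/np.linalg.norm(w[i]);Ri=Ro.from_rotvec(a*q[i]).as_matrix()
        out.append(R@o[i]+T)
        T=T+R@(o[i]-Ri@o[i]);R=R@Ri
    pos=R@t+T;rot=R@Ro.from_rotvec(r).as_matrix()
    return (pos,rot,np.array(out)) if links else (pos,rot)
E
python3 - <<'E'
from plant import robot
from fk import *
from scipy.optimize import least_squares
s=robot.sense();rng=np.random.default_rng(0);D=[(np.array(s['joint_pos']),np.array(s['tcp_pos']),Ro.from_euler('xyz',s['tcp_rot']).as_matrix())]
n=0
while len(D)<150 and n<600:
    n+=1
    P=[rng.uniform(.0,.7),rng.uniform(-.8,0),rng.uniform(.05,.5)];e=[np.pi+rng.uniform(-.6,.6),rng.uniform(-.6,.6),rng.uniform(-2,2)]
    try:q=robot.inverse_kinematics(P,e)
    except Exception as x: q=None
    if q is not None:D.append((np.array(q),np.array(P),Ro.from_euler('xyz',e).as_matrix()))
Q=np.array([d[0] for d in D]);print(len(D),n,Q.min(0).round(2),Q.max(0).round(2),robot.sense()['t'])
def res(p):
    o=[]
    for q,P,R in D:
        a,b=fk(p,q);o+=list(a-P)+list(.3*Ro.from_matrix(b.T@R).as_rotvec())
    w=prm(p)[0];return np.array(o+list(.01*(np.linalg.norm(w,axis=1)-1)))
best=None
for s1 in(-1,1):
  for s3 in (-1,1):
   for s5 in (-1,1):
    w=np.array([[0,0,s1],[0,1,0],[0,0,s3],[0,1,0],[0,0,s5],[0,1,0],[0,0,-1.]])
    o=np.array([[0,0,0],[0,0,.3],[0,0,.3],[0,0,.7],[0,0,.7],[0,0,1.15],[0,0,1.15]])
    p0=np.r_[w.ravel()+1e-3,o.ravel(),[0,0,1.4],[0,0,.01]]
    r=least_squares(res,p0,max_nfev=12)
    print(s1,s3,s5,r.cost)
    if best is None or r.cost<best.cost:best=r
best=least_squares(res,best.x,max_nfev=40);print(best.cost)
np.save("p.npy",best.x);w,o,t,r=prm(best.x);print(w.round(3),o.round(3),t.round(3),r.round(3),sep='\n')
print(np.abs(best.fun).max(),fk(best.x,D[0][0],True)[2].round(3))
E
```

```text
150 192 [-0.83 -0.33 -1.18  0.56 -1.02  0.23 -2.62] [1.76 1.01 1.12 2.39 1.69 1.98 2.46] 0.1
-1 -1 -1 1.0704238257935954e-20
-1 -1 1 0.0037038935007579913
-1 1 -1 0.11168082501801922
-1 1 1 0.09880175815063452
1 -1 -1 3.58294139832091
1 -1 1 7.937601564150255
1 1 -1 5.274348430020356
1 1 1 16.02821550251693
1.0704238257935954e-20
[[-0.  0. -1.]
 [ 0.  1.  0.]
 [-0.  0. -1.]
 [-0.  1. -0.]
 [ 0.  0. -1.]
 [-0.  1.  0.]
 [-0.  0. -1.]]
[[ 0.    -0.     4.679]
 [ 0.     0.095  0.238]
 [ 0.    -0.026 -0.965]
 [-0.     0.848  0.792]
 [ 0.    -0.042  0.706]
 [ 0.    -4.035  1.259]
 [ 0.    -0.042  4.145]]
[-0.    -0.042  1.554]
[0.    0.    1.571]
6.24337803678543e-11 [[ 0.    -0.     4.679]
 [ 0.089  0.034  0.238]
 [-0.218  0.499 -0.835]
 [ 0.867  0.101  0.751]
 [ 0.019 -0.179  0.767]
 [-3.431 -2.252  0.536]
 [ 0.219 -0.633 -2.35 ]]
```

The FK fit is exact: shoulder at 0.238, links 0.554 and 0.467, wrist to TCP 0.295. Next I'll choose elbow configurations by clearance to the lamp, using the point cloud plus the stated cylinder.

```bash
cat > plan.py <<'E'
from fk import *
from h import pts
from scipy.optimize import least_squares
p=np.load("p.npy")
LO=np.array([-2.59,-.33,-1.39,.1,-1.04,.21,-2.66])+.03;HI=np.array([2.59,1.99,1.29,2.45,4.18,1.99,2.66])-.03
W=p.copy()
HOME=np.array([[0,0,.238],[0,-.034,.792],[0,-.042,1.259],[0,-.042,1.45]])
def chain(q):
    w,o,t,r=prm(p);R=np.eye(3);T=np.zeros(3);X=[HOME[0]]
    for i in range(7):
        Ri=Ro.from_rotvec(w[i]/np.linalg.norm(w[i])*q[i]).as_matrix();T=T+R@(o[i]-Ri@o[i]);R=R@Ri
        if i==2:X.append(R@HOME[1]+T)
        if i==4:X.append(R@HOME[2]+T)
    X.append(R@HOME[3]+T);return X
def obst():
    C=[]
    for n in("top0","scene0"):
        f=dict(np.load(f"pics/{n}.npz"));P=pts(f)[f["range_z"]>0]
        k=(P[:,2]>.2)&(P[:,0]>-.1)&(P[:,0]<.66)&(P[:,1]>-.3)&(P[:,1]<.25)&(P[:,2]<1);C.append(P[k][::7])
    a=np.linspace(0,2*np.pi,40)
    for z in np.linspace(.33,.5,8):C.append(np.c_[.32+.115*np.cos(a),-.11+.115*np.sin(a),0*a+z])
    return np.vstack(C)
OB=obst()
def clear(q):
    X=chain(q);d=9
    for a,b,r in zip(X[:-1],X[1:],(.07,.065,.055)):
        s=np.clip((OB-a)@(b-a)/((b-a)@(b-a)),0,1);d=min(d,np.linalg.norm(OB-a-s[:,None]*(b-a),axis=1).min()-r)
    return d
def ik(pos,yaw,q3,seed):
    R=Ro.from_euler('xyz',[np.pi,0,yaw]).as_matrix()
    def f(x):
        q=np.insert(x,2,q3);a,b=fk(p,q);return np.r_[a-pos,.3*Ro.from_matrix(b.T@R).as_rotvec()]
    i=[0,1,3,4,5,6];r=least_squares(f,np.clip(np.array(seed)[i],LO[i]+.01,HI[i]-.01),bounds=(LO[i],HI[i]))
    return np.insert(r.x,2,q3) if r.cost<1e-10 else None
E
python3 - <<'E'
from plan import *
P=OB;print(len(P))
k=(P[:,1]>-.3)
for lo in np.arange(.2,1,.1):
    m=k&(P[:,2]>=lo)&(P[:,2]<lo+.1)
    if m.any():print(round(lo,1),m.sum(),P[m].min(0).round(2),P[m].max(0).round(2))
q0=np.array([1.208,.469,-.049,1.532,.024,1.141,-.082])
T={'square':(.5945,-.2),'tape':(.582,-.293),'round':(.586,-.386),'flux':(.49,-.27),'jar':(.502,-.373),'reel':(.49,-.467)}
for n,(x,y) in T.items():
  for z in(.03,.25):
    o=[]
    for yaw in(0,np.pi/2,-np.pi/2):
      for q3 in np.arange(-1.35,1.3,.15):
        q=ik([x,y,z],yaw,q3,q0)
        if q is not None:o.append((round(clear(q),3),round(yaw,1),round(q3,2),round(q[6],2)))
    o.sort(reverse=True);print(n,z,[[u for u in o if u[1]==round(yy,1)][:3] for yy in(0,np.pi/2,-np.pi/2)])
E
```

```text
5442
0.3 1201 [ 0.21 -0.23  0.33] [0.44 0.   0.4 ]
0.4 3281 [ 0.21 -0.23  0.4 ] [0.44 0.25 0.5 ]
0.5 960 [ 0.23 -0.15  0.5 ] [0.37 0.25 0.59]
square 0.03 [[(np.float64(0.049), 0, np.float64(-1.35), np.float64(-2.18)), (np.float64(0.036), 0, np.float64(-1.2), np.float64(-2.12)), (np.float64(0.023), 0, np.float64(-1.05), np.float64(-2.04))], [(np.float64(0.049), 1.6, np.float64(-1.35), np.float64(-0.61)), (np.float64(0.036), 1.6, np.float64(-1.2), np.float64(-0.55)), (np.float64(0.023), 1.6, np.float64(-1.05), np.float64(-0.47))], [(np.float64(-0.03), -1.6, np.float64(0.6), np.float64(-2.4)), (np.float64(-0.037), -1.6, np.float64(0.45), np.float64(-2.52)), (np.float64(-0.043), -1.6, np.float64(0.75), np.float64(-2.28))]]
square 0.25 [[(np.float64(0.046), 0, np.float64(-1.05), np.float64(-1.76)), (np.float64(0.044), 0, np.float64(-0.9), np.float64(-1.68)), (np.float64(0.043), 0, np.float64(-1.2), np.float64(-1.84))], [(np.float64(0.046), 1.6, np.float64(-1.05), np.float64(-0.19)), (np.float64(0.044), 1.6, np.float64(-0.9), np.float64(-0.11)), (np.float64(0.043), 1.6, np.float64(-1.2), n
[... 5347 characters left out ...]
4(-0.015), -1.6, np.float64(-0.0), np.float64(-2.44)), (np.float64(-0.035), -1.6, np.float64(0.15), np.float64(-2.33))]]
reel 0.25 [[(np.float64(0.127), 0, np.float64(-1.35), np.float64(-1.48)), (np.float64(0.122), 0, np.float64(-1.2), np.float64(-1.41)), (np.float64(0.116), 0, np.float64(-1.05), np.float64(-1.33))], [(np.float64(0.127), 1.6, np.float64(-1.35), np.float64(0.09)), (np.float64(0.122), 1.6, np.float64(-1.2), np.float64(0.16)), (np.float64(0.116), 1.6, np.float64(-1.05), np.float64(0.24))], [(np.float64(0.07), -1.6, np.float64(-0.45), np.float64(-2.63)), (np.float64(0.06), -1.6, np.float64(-0.3), np.float64(-2.56)), (np.float64(0.05), -1.6, np.float64(-0.15), np.float64(-2.5))]]
```

With q3 at about -1.3, every station clears the lamp by 4 cm or more. I'll move in and take a close look.

```bash
cat > act.py <<'E'
from plant import robot
from plan import *
import cv2
H=np.pi/2
def go(x,y,z,yaw=H,q3=-1.3):
    q0=np.array(robot.sense()['joint_pos']);q=ik([x,y,z],yaw,q3,q0)
    assert q is not None
    c=min(clear(q0+s*(q-q0)) for s in np.linspace(0,1,12));assert c>.02,c
    robot.move_joints(list(q))
def st(m=""):
    s=robot.sense();print(m,"t",round(s['t'],2),"tcp",np.round(s['tcp_pos'],4),"open",round(s['opening'],3),"gf",np.round(s['gripper_force'],1),"wf",np.round(s['wrist_force'],1),"q3",round(s['joint_pos'][2],2))
    return s
E
python3 - <<'E'
from act import *
from h import blobs
go(.5,-.33,.33);st()
f=robot.grab_frame("wrist");np.savez("pics/w1.npz",**f);cv2.imwrite("pics/w1.png",f["image"][:,:,::-1])
P=pts(f)
for lo,hi in((.014,.025),(.028,.06)):print(lo);blobs(P,lo,hi,amin=150)
g=cv2.cvtColor(f["image"],cv2.COLOR_RGB2HSV)
m=((np.abs(P[...,2]-.004)<.006)&(g[...,2]<110)&(g[...,1]<70)&(P[...,0]>.5)&(P[...,0]<.65)).astype(np.uint8)
n,l,s,c=cv2.connectedComponentsWithStats(m)
for i in range(1,n):
    if s[i,4]>800:
        q=P[l==i];print("dark",c[i].round(),s[i,4],q.mean(0).round(4),cv2.minAreaRect(q[:,:2].astype(np.float32)),cv2.minEnclosingCircle(q[:,:2].astype(np.float32)))
E
```

```text
t 1.67 tcp [ 0.4993 -0.3314  0.3291] open 1.0 gf 0.0 wf [-0.8  0.2 -0.6] q3 -1.3
0.014
[240.  25.] 415 circ [ 0.4502 -0.138   0.0292] mid [ 0.4507 -0.1382] ext [0.021 0.058] zmed/max 0.0196 0.0243
[339.  12.] 422 circ [ 0.5731 -0.1243  0.0285] mid [ 0.573 -0.124] ext [0.052 0.031] zmed/max 0.0188 0.0226
[280.  32.] 154 circ [ 0.5018 -0.1465  0.0288] mid [ 0.5018 -0.1455] ext [0.057 0.015] zmed/max 0.0161 0.0242
[396.  57.] 198 circ [ 0.667  -0.1709  0.0201] mid [ 0.6646 -0.1712] ext [0.034 0.038] zmed/max 0.0195 0.0249
[151. 129.] 257 circ [ 0.3231 -0.2653  0.0277] mid [ 0.3229 -0.266 ] ext [0.046 0.033] zmed/max 0.0213 0.025
[336. 145.] 583 circ [ 0.5831 -0.2917  0.0261] mid [ 0.5828 -0.2916] ext [0.051 0.05 ] zmed/max 0.0187 0.0215
[172. 212.] 290 circ [ 0.3333 -0.3957  0.0332] mid [ 0.3332 -0.3917] ext [0.065 0.021] zmed/max 0.0168 0.0201
[195. 222.] 307 circ [ 0.3661 -0.4093  0.038 ] mid [ 0.3661 -0.4085] ext [0.073 0.03 ] zmed/max 0.0169 0.0205
0.028
[249.  22.] 450 circ [ 0.4623 -0.1376  0.0255] mid [ 0.4637 -0.138 ] ext [0.021 0.05 ] zmed/max 0.0319 0.0358
[306.  15.] 396 circ
[... 270 characters left out ...]
t [0.033 0.032] zmed/max 0.035 0.0388
[280. 203.] 821 circ [ 0.5031 -0.3718  0.0239] mid [ 0.5028 -0.3712] ext [0.045 0.046] zmed/max 0.0427 0.0455
[272. 259.] 939 circ [ 0.4899 -0.4652  0.0291] mid [ 0.4895 -0.4651] ext [0.057 0.056] zmed/max 0.0335 0.0365
dark [346.  75.] 3893 [ 0.5953 -0.1954  0.0039] ((0.5963649749755859, -0.19587934017181396), (0.08605246990919113, 0.08482082188129425), 3.7129228115081787) ((0.596339762210846, -0.19622725248336792), 0.0592048354446888)
dark [333. 202.] 2073 [ 0.5855 -0.3802  0.0039] ((0.5850777626037598, -0.38075706362724304), (0.08099334686994553, 0.08145894855260849), 35.352447509765625) ((0.5846338868141174, -0.3818914592266083), 0.04238077625632286)
```

View pics/w1.png

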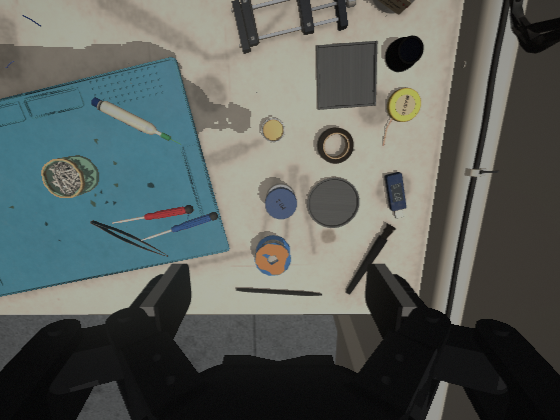

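The wrist view gives the round dish at (333,202) → (0.585,-0.382) and the square dish at (346,75) → (0.596,-0.197). The jar, reel, tape and pot agree with the top view. I'll do the jar first.

```bash
cat >> act.py <<'E'
def look(n):
    f=robot.grab_frame("wrist");np.savez(f"pics/{n}.npz",**f);cv2.imwrite(f"pics/{n}.png",f["image"][:,:,::-1]);return f
def down(x,y,z,vel=.1,c=None):
    r=robot.move_straight([x,y,z],vel=vel,contact_N=c);return r
E
python3 - <<'E'
from act import *
go(.503,-.372,.13);down(.503,-.372,.026,.12);st("at jar")
robot.grip(0,40);g=st("gripped")['tcp_pos'];down(g[0],g[1],.13,.15);s=st("lifted")
go(.596,-.1975,.14,0);st("over")
down(.596,-.1975,.045,.12);hit=down(.596,-.1975,g[2]-.001,.04,4);st(f"down {hit}")
robot.grip(.7);st("open");down(.596,-.1975,.13);st()
E
```

```text
at jar t 3.57 tcp [ 0.5037 -0.372   0.0268] open 0.997 gf 0.0 wf [ 0.3 -0.4 -1.3] q3 -1.19
gripped t 4.03 tcp [ 0.5035 -0.3722  0.0268] open 0.518 gf 41.2 wf [-1.4  0.1  5. ] q3 -1.19
lifted t 4.87 tcp [ 0.5027 -0.3722  0.129 ] open 0.522 gf 40.8 wf [ 0.2  0.1 -0.7] q3 -1.29Traceback (most recent call last):
  File "<stdin>", line 4, in <module>
  File "act.py", line 8, in go
    c=min(clear(q0+s*(q-q0)) for s in np.linspace(0,1,12));assert c>.02,c
                                                                  ^^^^^
AssertionError: 0.019834127398026993
```

```bash
python3 - <<'E'
from act import *
q0=np.array(robot.sense()['joint_pos'])
for z in(.13,.17,.21):
  for q3 in(-1.38+.02,-1.25,-1.1,-.95):
    q=ik([.596,-.1975,z],0,q3,q0)
    if q is None: continue
    c=[clear(q0+s*(q-q0)) for s in np.linspace(0,1,12)];print(z,q3,np.round(c,3)[[0,3,6,9,11]],round(min(c),3))
E
```

```text
0.13 -1.3599999999999999 [0.106 0.083 0.061 0.041 0.03 ] 0.03
0.13 -1.25 [0.106 0.08  0.056 0.032 0.017] 0.017
0.13 -1.1 [0.106 0.077 0.047 0.019 0.003] 0.003
0.13 -0.95 [ 0.106  0.073  0.038  0.009 -0.005] -0.005
0.17 -1.3599999999999999 [0.106 0.081 0.057 0.034 0.021] 0.021
0.17 -1.25 [0.106 0.079 0.051 0.026 0.014] 0.014
0.17 -1.1 [0.106 0.075 0.043 0.018 0.008] 0.008
0.17 -0.95 [0.106 0.071 0.036 0.013 0.006] 0.006
0.21 -1.3599999999999999 [0.106 0.08  0.054 0.033 0.024] 0.024
0.21 -1.25 [0.106 0.077 0.049 0.029 0.023] 0.023
0.21 -1.1 [0.106 0.074 0.044 0.026 0.023] 0.023
0.21 -0.95 [0.106 0.07  0.038 0.022 0.025] 0.022
```

```bash
python3 - <<'E'
from act import *
go(.596,-.1975,.11,0,-1.36);st("over")
go(.596,-.1975,.05,0,-1.36);s=st("low")
hit=down(.596,-.1975,.0285,.04,4);st(f"down {hit}")
robot.grip(.7);st("open");down(.596,-.1975,.06);go(.596,-.1975,.11,0,-1.36);st()
E
```

```text
over t 6.57 tcp [ 0.5958 -0.1979  0.1097] open 0.526 gf 40.8 wf [-0.6 -0.4 -0.2] q3 -1.36
low t 6.92 tcp [ 0.5953 -0.1975  0.0491] open 0.521 gf 41.0 wf [ 0.8 -0.   0.3] q3 -1.36
down True t 7.43 tcp [ 0.596  -0.1977  0.0298] open 0.522 gf 41.6 wf [-0.9 -0.   4.4] q3 -1.34
open t 7.73 tcp [ 0.5952 -0.1979  0.0285] open 0.699 gf 0.0 wf [-0.2 -0.2 -0. ] q3 -1.34
 t 8.51 tcp [ 0.5966 -0.1975  0.1112] open 0.698 gf 0.0 wf [-0.3 -0.1  0.5] q3 -1.36
```

Jar set down at the expected height. Next the tape: touch the table to calibrate fingertip height, raise 6 mm, then grip.

```bash
python3 - <<'E'
from act import *
go(.583,-.292,.13,H,-1.36);f=look("w2")
from h import blobs
P=pts(f);blobs(P,.028,.06,amin=300);blobs(P,.014,.025,amin=300)
robot.grip(.8);go(.583,-.292,.04,H,-1.36)
hit=down(.583,-.292,.003,.02,4);s=st(f"touch {hit}");z=s['tcp_pos'][2]
down(.583,-.292,z+.006,.05);st("up6")
robot.grip(0,40);st("gripped");down(.583,-.292,.06,.08);st("lift");look("w3")
E
```

```text
[106.  18.] 819 circ [ 0.466  -0.1505  0.013 ] mid [ 0.4669 -0.151 ] ext [0.016 0.024] zmed/max 0.0317 0.0356
[210.   7.] 352 circ [ 0.5373 -0.1434  0.0088] mid [ 0.5374 -0.1443] ext [0.016 0.01 ] zmed/max 0.0318 0.035
[402.  49.] 2272 circ [ 0.668  -0.171   0.0172] mid [ 0.6678 -0.1705] ext [0.033 0.033] zmed/max 0.0348 0.0388
[296.  89.] 4021 circ [ 0.5951 -0.1966  0.0235] mid [ 0.5951 -0.1966] ext [0.046 0.046] zmed/max 0.0458 0.0483
[96. 28.] 549 circ [ 0.4562 -0.15    0.0176] mid [ 0.4575 -0.1515] ext [0.024 0.031] zmed/max 0.0197 0.025
[158.  19.] 612 circ [ 0.4978 -0.1502  0.0308] mid [ 0.4981 -0.1502] ext [0.057 0.023] zmed/max 0.0158 0.0249
[378.  62.] 584 circ [ 0.6674 -0.1705  0.0202] mid [ 0.6657 -0.1707] ext [0.035 0.04 ] zmed/max 0.0195 0.025
[172. 184.] 360 circ [ 0.4917 -0.2685  0.0174] mid [ 0.4919 -0.2687] ext [0.034 0.033] zmed/max 0.017 0.0198
[278. 211.] 1643 circ [ 0.5841 -0.2915  0.0269] mid [ 0.5838 -0.291 ] ext [0.053 0.051] zmed/max 0.0188 0.0209
[ 25. 311.] 537 circ [ 0.3398 -0.3915  0.0269] mid [ 0.3404 -0.3909] ext [0.051 0.02 ] zmed/max 0.0167 0.0195
[ 56. 327.] 698 circ [ 0.3655 -0.409   0.0392] mid [ 0.3655 -0.4084] ext [0.074 0.032] zmed/max 0.0167 0.0193
touch True t 12.53 tcp [ 0.583  -0.292   0.0039] open 0.805 gf 2.4 wf [ 0.6 -0.6  5.2] q3 -1.32
up6 t 12.82 tcp [ 0.5831 -0.2921  0.0101] open 0.8 gf 0.0 wf [ 0.4  0.6 -0.8] q3 -1.33
gripped t 13.12 tcp [ 0.583 -0.292  0.01 ] open 0.58 gf 41.6 wf [-0.7  0.2  1.7] q3 -1.33
lift t 13.9 tcp [ 0.5827 -0.2922  0.0598] open 0.578 gf 41.4 wf [-0.1 -0.4 -0.8] q3 -1.34
```

View pics/w3.png

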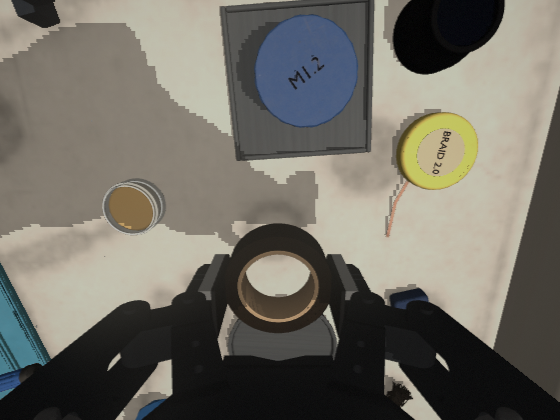

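View pics/w2.png

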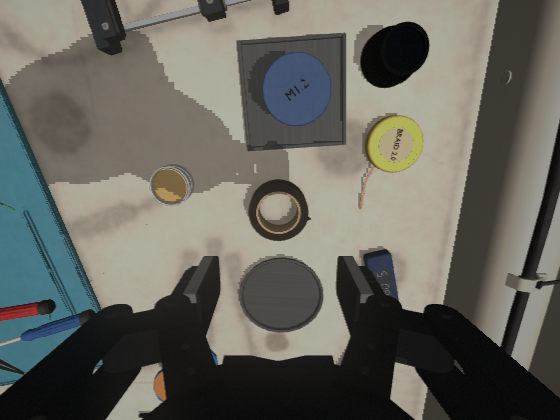

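The wrist views show the jar centred in the square dish (296,89) and the tape held upright between the pads (280,285). I'll refine the round dish centre from w2, where it is fully visible at (281,293), and place the tape.

```bash
python3 - <<'E'
from act import *
f=dict(np.load("pics/w2.npz"));P=pts(f);g=cv2.cvtColor(f["image"],cv2.COLOR_RGB2HSV)
for nm,ctr in(("round",(.585,-.382)),("square",(.596,-.197))):
    m=((np.abs(P[...,2]-.004)<.005)&(g[...,2]<115)&(g[...,1]<70)&(np.hypot(P[...,0]-ctr[0],P[...,1]-ctr[1])<.058)).astype(np.uint8)
    n,l,s,c=cv2.connectedComponentsWithStats(m);i=1+s[1:,4].argmax();q=P[l==i][:,:2].astype(np.float32)
    print(nm,s[i,4],cv2.minAreaRect(q),cv2.minEnclosingCircle(q))
    if nm=="round":
        (x,y),r=cv2.minEnclosingCircle(q)
ok=np.hypot(x-.585,y+.382)<.006
x,y=(x,y) if ok else (.585,-.382)
print(x,y);np.save("round.npy",[x,y])
go(x,y,.07,H,-1.36);go(x,y,.03,H,-1.36);st("low")
hit=down(x,y,.012,.03,4);st(f"down {hit}");robot.grip(.68);st("open")
down(x,y,.06,.1);go(x,y-.09,.14,H,-1.36);f=look("w4");st()
from h import blobs
blobs(pts(f),.016,.03,x=(.53,.64),y=(-.5,-.3),amin=200)
blobs(pts(f),.03,.045,x=(.4,.6),y=(-.55,-.4),amin=200)
E
```

```text
round 4970 ((0.5846097469329834, -0.3798987567424774), (0.08135628700256348, 0.08377481251955032), 60.18803024291992) ((0.5846050381660461, -0.3827454745769501), 0.04376767948269844)
square 7596 ((0.5947088003158569, -0.19626465439796448), (0.08389001339673996, 0.08526456356048584), 3.912646532058716) ((0.5955991148948669, -0.1965346485376358), 0.057704973965883255)
0.5846050381660461 -0.3827454745769501
low t 14.69 tcp [ 0.5835 -0.3808  0.0279] open 0.574 gf 41.6 wf [ 0.3  0.2 -0.5] q3 -1.36
down True t 15.27 tcp [ 0.5844 -0.3829  0.0129] open 0.576 gf 42.1 wf [-0.8 -0.7  3.6] q3 -1.34
open t 15.53 tcp [ 0.5839 -0.3828  0.0116] open 0.681 gf 0.4 wf [ 0.8 -0.8 -0.1] q3 -1.34
 t 16.76 tcp [ 0.5841 -0.4716  0.1384] open 0.68 gf 0.0 wf [-0.1  0.4 -1. ] q3 -1.36
[278.  98.] 2027 circ [ 0.5845 -0.382   0.0257] mid [ 0.5843 -0.3821] ext [0.05 0.05] zmed/max 0.0218 0.0242
[164. 204.] 3411 circ [ 0.4897 -0.4646  0.0291] mid [ 0.4898 -0.4651] ext [0.057 0.057] zmed/max 0.0335 0.036
```

View pics/w4.png

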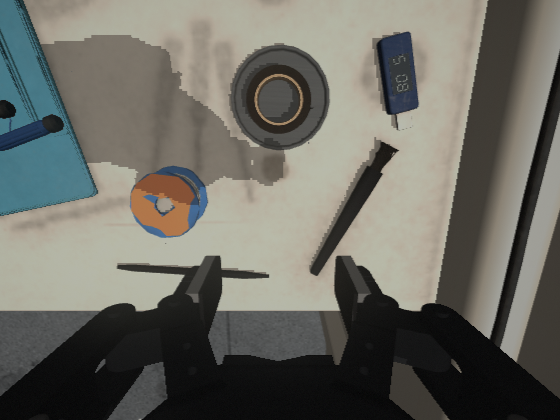

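The tape sits flat and centred in the dish (279,98), measured at (0.5845,-0.382). The reel at (168,202) is free to grip.

```bash
python3 - <<'E'
from act import *
x,y=.4898,-.465
robot.grip(1.0);go(x,y,.1,H,-1.36);go(x,y,.05,H,-1.36);down(x,y,.019,.06);st("at")
robot.grip(0,50);g=st("grip")['tcp_pos'];down(x,y,.09,.08);st("lift")
X,Y=.5845,-.382
go(X,Y,.11,H,-1.36);go(X,Y,.06,H,-1.36);st("low")
hit=down(X,Y,g[2]+.0205,.03,4);st(f"down {hit}");look("w5")
E
```

```text
at t 18.62 tcp [ 0.4899 -0.465   0.0191] open 0.998 gf 0.0 wf [0.4 0.3 0.3] q3 -1.33
grip t 19.04 tcp [ 0.49   -0.4651  0.02  ] open 0.626 gf 51.6 wf [-2.   0.4  5.6] q3 -1.33
lift t 20.08 tcp [ 0.4894 -0.465   0.0893] open 0.62 gf 52.8 wf [ 0.5  0.2 -2.8] q3 -1.35
low t 20.98 tcp [ 0.5825 -0.3832  0.0577] open 0.625 gf 53.4 wf [ 0.  -0.1 -2. ] q3 -1.36
down True t 21.58 tcp [ 0.5843 -0.3823  0.0414] open 0.625 gf 53.8 wf [-0.3 -0.7  5.3] q3 -1.34
```

View pics/w5.png

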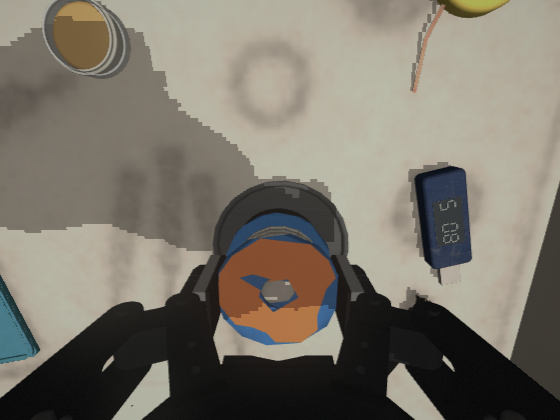

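The reel touches at the expected height and looks level over the dish (278,290). I'll release, check, then pick the pot.

```bash
python3 - <<'E'
from act import *
from h import blobs
X,Y=.5845,-.382
robot.grip(.78);st("open");down(X,Y,.1,.08)
go(X,Y-.09,.16,H,-1.36);f=look("w6");blobs(pts(f),.046,.07,x=(.5,.66),y=(-.5,-.3),amin=200)
x,y=.4905,-.2692
go(x,y,.12,H,-1.36);robot.grip(.65)
f=look("w7");blobs(pts(f),.008,.025,x=(.45,.53),y=(-.31,-.23),amin=200)
E
```

```text
open t 21.92 tcp [ 0.583  -0.3821  0.0393] open 0.78 gf 0.0 wf [ 0.6  0.7 -0.6] q3 -1.34
[278.  98.] 4850 circ [ 0.5842 -0.3821  0.0288] mid [ 0.5844 -0.3821] ext [0.057 0.057] zmed/max 0.0549 0.0579
[278. 213.] 1329 circ [ 0.4919 -0.2688  0.0173] mid [ 0.4914 -0.2687] ext [0.033 0.034] zmed/max 0.0136 0.0201
```

View pics/w6.png

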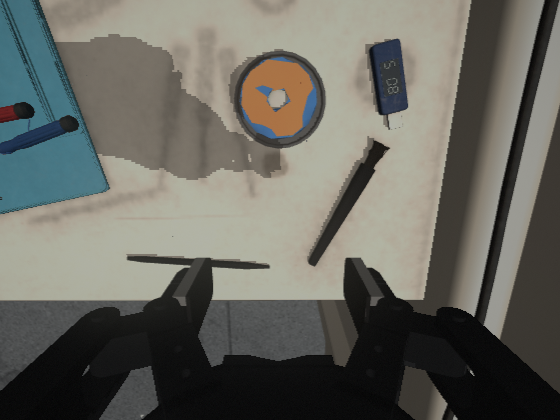

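The reel stands centred on the tape (279,98) at (0.584,-0.382), top at 0.055. Now the pot.

```bash
python3 - <<'E'
from act import *
from h import blobs
x,y=.4914,-.2688
go(x,y,.05,H,-1.36);down(x,y,.0125,.05);st("at")
robot.grip(0,30);g=st("grip")['tcp_pos'];down(x,y,.06,.08);go(x,y,.13,H,-1.36);st("lift")
X,Y=.5843,-.3821
go(X,Y,.14,H,-1.36);go(X,Y,.095,H,-1.36);down(X,Y,.08,.06);st("low")
hit=down(X,Y,g[2]+.0535,.02,3);st(f"down {hit}")
robot.grip(.55);st("open");down(X,Y,.13,.06)
go(X,Y-.09,.19,H,-1.36);f=look("w8");P=pts(f)
blobs(P,.062,.09,x=(.5,.66),y=(-.5,-.3),amin=100);blobs(P,.05,.06,x=(.5,.66),y=(-.5,-.3),amin=100);st()
E
```

```text
at t 25.89 tcp [ 0.4916 -0.2687  0.0127] open 0.652 gf 0.0 wf [ 0.5  0.  -0.2] q3 -1.31
grip t 26.23 tcp [ 0.4918 -0.2688  0.0131] open 0.377 gf 29.9 wf [ 0.2 -0.5  2.2] q3 -1.31
lift t 27.35 tcp [ 0.4917 -0.269   0.1309] open 0.375 gf 29.9 wf [ 0.  -0.6 -0.8] q3 -1.36
low t 28.69 tcp [ 0.5843 -0.3821  0.0803] open 0.375 gf 29.9 wf [ 0.2 -0.7  0.2] q3 -1.35
down True t 29.31 tcp [ 0.5841 -0.3821  0.0672] open 0.378 gf 30.5 wf [-0.6  0.3  4.2] q3 -1.34
open t 29.6 tcp [ 0.5832 -0.3821  0.0656] open 0.55 gf 0.0 wf [ 0.  -0.3  0.4] q3 -1.33
[277. 100.] 1536 circ [ 0.5837 -0.3824  0.0171] mid [ 0.5837 -0.3823] ext [0.033 0.033] zmed/max 0.0678 0.0744
[278. 101.] 2261 circ [ 0.5843 -0.3823  0.0288] mid [ 0.5842 -0.3823] ext [0.057 0.056] zmed/max 0.0548 0.0576
 t 31.38 tcp [ 0.5841 -0.4714  0.1893] open 0.546 gf 0.0 wf [0.3 0.3 0.1] q3 -1.36
```

View pics/w8.png

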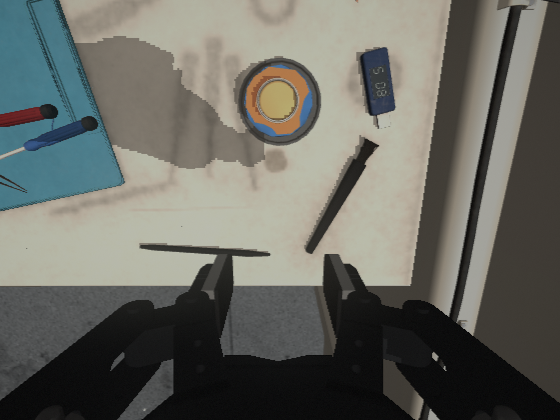

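The pile is concentric: pot (277,100) on reel (278,101). The jar was already checked, and nothing is in contact with the robot, so I'll hand it in.

```bash
python3 -c "
from plant import robot
robot.sleep(.5);print(robot.close_job())"
```

```text
the job is handed in; nothing more can be done
None
```

The job is handed in at about 32 s: the tape, reel and flux pot are piled within about 1 mm of centre on the round dish, the jar is in the middle of the square dish, and the loupe and braid reel were not touched; the hand-in returned no verdict.

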